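# Switch on the kiln under its guard

## Task

Switch the kiln on: on the wider of the two switch boxes, the one with the round dial beside the guard, lift the hinged guard right up, push the toggle beneath it all the way over towards the dial, and close the guard over it again. Leave the guard of the narrow box shut.

Things in the scene. Friction and masses are not known exactly. Their poses are not given: they have to be found in the camera images.
- kiln_box: Kiln switch box, fixed: grey, 140 mm deep (x), 200 wide (y), 55 high. Origin: centre of underside; x from front (robot side) to back, y left. On top, at right, a plastic guard: a hood 80 long (x -35 to +45), 70 wide (centred y = -40), 45 high, clear window, hinged along y at x = +45, z = 55. At left a fixed black dial, 42 across, 18 high, at x = -10, y = +55.
- kiln_handle (a point): Centre of the kiln guard's handle: a dark round bar 16 mm thick, 36 long, parallel to the hinge, on a thin central stem over the hood's front edge, its axis 30 mm above the hood's top. Guard shut: at x = -27, y = -40, z = 130 mm of the box. It circles the hinge at 104 mm; at the open stop it is at x = +129, y = -40, z = 117 mm.
- kiln_guard (a joint): Angle in rad of the kiln box's guard: 0 shut, growing as its front swings up and back, 1.7 at the open stop. Light, damped hinge (about 1 N at the handle): past about 1.1 rad the guard sinks by its own weight to the open stop and stays there; below about 0.8 rad it sinks shut by itself in a second or two.
- kiln_toggle (a joint): Angle in rad of the toggle under the kiln guard: a black lever 41 mm long, 7 thick, 10 mm ball end, pivoting on the box top at x = -1, y = -40, z = 55 mm of the box. 0: off, leaning 0.5 rad right (-y, away from the dial), tip at y = -57, z = 87 mm. 1.0: on, leaning 0.5 rad left. Starts at 0 to 0.1. Stays where it is left; about 2 N to push.
- wheel_guard (a joint): Angle in rad of the guard on the other switch box, to stay shut (0 is shut): an identical guard and handle on a narrower grey box, 140 mm deep, 110 wide, 55 high, without a dial. The two boxes stand side by side, one left and one right of the robot, either way round, 0.28 to 0.45 m between centres.
Mind the look-alikes: they are no part of the job. What is shaped like the part that bears wheel_guard but yellow is not meant.

How it is judged:
By the outcome, as a careful person would: the job done as asked, in the order asked, and still so for the second after the job is handed in, with the robot touching nothing.
It also fails if it takes over 56 s, if anything falls off the work surface, if the arm or the gripper's body presses on something with over 40 N, if the wrist force passes 120 N, or if a joint passes its speed limit or range.

## Robot

A 6-joint arm with a two-finger parallel gripper is mounted at the origin on the work surface. World frame = base frame: x ahead of the robot, y to its left, z up, the work surface at z = 0. Lengths are in m, angles in rad, forces in N, time in s.
With the tool pointing down it reaches from about 0.375 to 0.9 m from the base axis. Payload 3.1 kg.
Tool frame: the origin (TCP) lies on the centre line of the jaws, within the pads' length; the fingertips stand 11 mm ahead of it and the grasp point (between the pads) lies 8 mm behind it; x points along the fingers, y is the direction in which the jaws open and shut, and the axes are right-handed (so a half turn about x gives the same grasp; the last joint's range is limited). The gripper opens to 87 mm and grips with 3 to 60 N. Pads are 19 mm wide; open, the fingers measure 117 mm over their backs; the gripper's body (75 mm by 190 mm) begins 51 mm behind the grasp point.
Start: joints at [1.022, 0.527, 1.433, -0, 1.181, -0.178], TCP at [0.226, 0.583, 0.234] pointing down, gripper open.
Joint ranges: [-3.08, 3.08], [-0.75, 2.2], [0.22, 2.44], [-1.43, 4.57], [0, 2.65], [-2.85, 2.85]. Speed limits (rad/s): [2.79, 2.79, 3.14, 3.14, 3.14, 3.14].

## Interface

Orientations are given as a unit quaternion [x, y, z, w].
In Python, from rig import robot, camera, camera_info gives the robot as it stands.
- The arm moves only by the shell command python3 -m inch 'ROWS' [FORCE]. ROWS is JSON, a list that holds one entry, the list of rows, each a list of 5 numbers: the shift along the tool's x, y, z in cm, then the turn about the tool's x in rad, then the opening, from 0 (shut) to 1 (fully open). A call has 1 to 8 rows; each row shifts and turns the pose as measured when the row begins, along the tool's axes as they then stand; what a row does not reach is not made up. A row lasts 1/12 s, in which the tool goes at most 41.7 mm and 7.16 degrees, less where a joint would pass 70% of its speed; a pose out of reach is approached as far as the arm can. A call with a gripper value outside its range is refused whole. The fingers move at their own pace and stop on an object; FORCE is the grip in N (left out, the last holds). Time passes only in rows, so rows that do not move let the fingers close. It gives the time, the measured TCP pose, the force and the opening at its end, in the units of the state.
- robot.get_obs(): the state, without advancing time (a new reading comes with each control period).
- camera(name): name is "scene" or "top" or "wrist"; returns the picture (420x560x3 uint8, red, green, blue); there is no depth.
- camera_info(name): a dict with "camera_matrix" (3x3 intrinsics, pixels), "dist" ([k1, k2, p1, p2, k3] as OpenCV has them; the pictures are not rectified), "rvec" (rotation vector, rad) and "tvec" (3), from world to camera coordinates, as OpenCV has them. Camera axes: x right, y down, z forward; pixel columns grow to the right and rows downward; lengths in m; the calibration is good to about 2 mm. A picture is of the moment at which its call begins: read the wrist's pose just before it. camera_info takes no time and is no camera call; for the wrist camera it gives the pose at the moment of the call.
- robot.hand_in(): hands the job in, once; it reports no verdict.
The state is a dict: "time": time; "q": joint angles; "joint_velocities": joint speeds; "joint_torque": joint torques, N m; "position": TCP position; "tool_rot": TCP orientation; "ft_force": force on the tool from outside, world axes, zero at the start; "moment": the same for the moment, N m; "grip_width": finger opening in m.
Only numpy, scipy, OpenCV 4.12 (cv2) and the standard library are available. Lean on these libraries where they do the work, as an engineer would, in place of code of your own. Each camera call takes 0.05 s, during which the arm holds its last target. There are 200 camera calls.

## Working session

There is one attempt and no reset: what is moved stays moved. The work goes in short steps, Python scripts to look and compute and a shell command to move; the robot and the scene stay as the last step left them, time stands still between calls to the robot, and variables do not carry over. Pictures are saved under pics/ and viewed, about 8 in all and at most 12, crops included, and the job is handed in when it is done.

```bash
mkdir -p pics; ls
python3 - <<'E'
from rig import robot,camera,camera_info
import cv2
o=robot.get_obs();print(o)
for n in("scene","top"):
    cv2.imwrite(f"pics/{n}0.png",camera(n)[:,:,::-1]); print(n,camera_info(n))
E
```

```text
pics
{'time': 0.0, 'q': array([ 1.02150696e+00,  5.28457409e-01,  1.43389344e+00, -2.43190357e-05,
        1.18136789e+00, -1.78504842e-01]), 'joint_velocities': array([ 4.90760897e-04, -2.79989565e-04, -1.45669585e-03, -1.41067978e-05,
       -1.00718733e-03, -1.01007180e-03]), 'joint_torque': array([-1.70277446e-03, -4.40051150e+01, -1.76585644e+01,  6.30428153e-02,
        5.82443119e-02, -1.72491709e-04]), 'position': array([0.226078  , 0.58192921, 0.23257979]), 'tool_rot': array([ 0.12963389,  0.69525013, -0.13104447,  0.69472991]), 'ft_force': array([ 0.04318485,  0.51966487, -0.51013608]), 'moment': array([-0.02263765,  0.00112898, -0.02661252]), 'grip_width': 0.08691159681322497}
scene {'camera_matrix': array([[401.53454194,   0.        , 275.19220549],
       [  0.        , 401.53454194, 208.54491594],
       [  0.        ,   0.        ,   1.        ]]), 'dist': array([0.01921078, 0.        , 0.        , 0.        , 0.        ]), 'rvec': array([ 2.08471435,  1.61541283, -0.49276464]), 'tvec': array([-0.14282344, -0.28072984,  1.04538527])}
top {'camera_matrix': array([[404.41658195,   0.        , 277.11762597],
       [  0.        , 404.41658195, 209.2087292 ],
       [  0.        ,   0.        ,   1.        ]]), 'dist': array([-0.07717562,  0.        ,  0.        ,  0.        ,  0.        ]), 'rvec': array([ 2.19154621, -2.15164554,  0.03171144]), 'tvec': array([0.03423659, 0.43657576, 0.92441488])}
```

View pics/scene0.png

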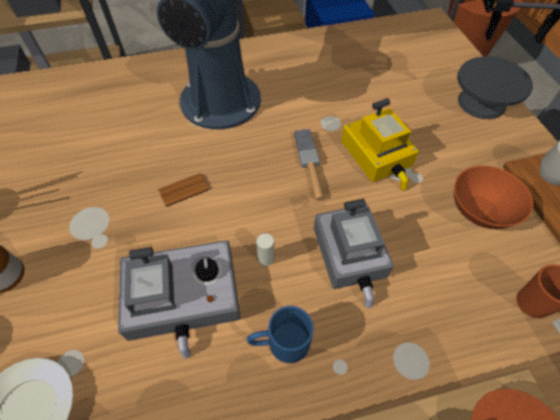

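View pics/top0.png

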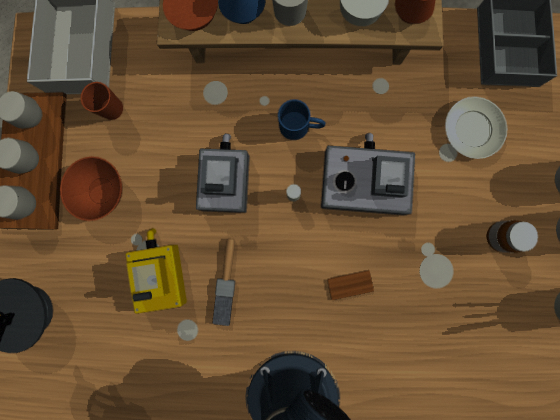

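Both views show two grey boxes. In the top view the wide one with the dial is at (368,180), with its dial at (345,181). The narrow one is at (222,180), and the yellow look-alike is at (155,278). In the scene view they are at (180,288), (352,245) and (380,140). The wide grey box with the dial is the kiln box, so I'll confirm that in a crop.

Run:
```python
import cv2,numpy as np
a=cv2.imread("pics/top0.png")[125:225,310:430]; b=cv2.imread("pics/scene0.png")[225:355,110:250]
a=cv2.resize(a,None,fx=3.3,fy=3.3,interpolation=cv2.INTER_CUBIC);b=cv2.resize(b,None,fx=2.85,fy=2.85,interpolation=cv2.INTER_CUBIC)
h=max(a.shape[0],b.shape[0]);o=np.zeros((h,a.shape[1]+b.shape[1],3),np.uint8)
o[:a.shape[0],:a.shape[1]]=a;o[:b.shape[0],a.shape[1]:]=b
print(o.shape,a.shape);cv2.imwrite("pics/crop0.png",o)
```

```text
(370, 795, 3) (330, 396, 3)
```

View pics/crop0.png

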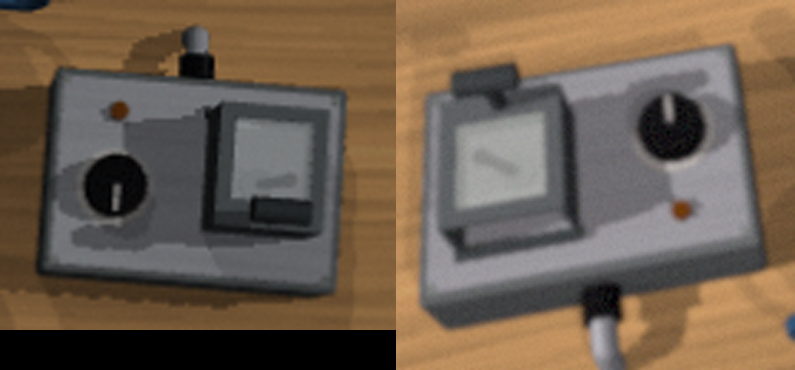

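The crop confirms it: wide grey box, black dial at left (115,185), clear-window guard at right with its dark handle at (281,210), lever seen through the window leaning right. Scene view: handle at (486,80), dial at (672,125).

```bash
cat > h.py <<'E'
import numpy as np,cv2
from rig import robot,camera,camera_info
def ray(i,p):
    K,d=i["camera_matrix"],i["dist"];R=cv2.Rodrigues(np.array(i["rvec"]))[0];t=np.array(i["tvec"])
    u=cv2.undistortPoints(np.array([[p]],float),K,d)[0,0]
    v=R.T@np.array([*u,1]);return -R.T@t,v/np.linalg.norm(v)
def plane(i,p,z):
    c,v=ray(i,p);return c+v*(z-c[2])/v[2]
def tri(*ip):
    A=np.zeros((3,3));b=np.zeros(3);rs=[ray(*x) for x in ip]
    for c,v in rs:
        M=np.eye(3)-np.outer(v,v);A+=M;b+=M@c
    x=np.linalg.solve(A,b);return x,[np.linalg.norm((np.eye(3)-np.outer(v,v))@(x-c)) for c,v in rs]
def proj(i,P): return cv2.projectPoints(np.array(P,float).reshape(-1,3),np.array(i["rvec"]),np.array(i["tvec"]),i["camera_matrix"],i["dist"])[0][:,0]
E
python3 - <<'E'
from h import *
T,S=camera_info("top"),camera_info("scene")
t=lambda x,y:(x/3.3+310-.35,y/3.3+125-.35)
s=lambda x,y:((x-396)/2.85+110-.32,y/2.85+225-.32)
np.set_printoptions(precision=4,suppress=True)
print("handle",tri((T,t(281,210)),(S,s(486,80))))
print("dial",tri((T,t(115,185)),(S,s(672,125))))
ct=[plane(T,t(*p),.055) for p in[(60,70),(345,92),(334,287),(42,270)]]
cs=[plane(S,s(*p),.055) for p in[(755,245),(425,300),(427,95),(733,45)]]
for c in(ct,cs):
    c=np.array(c);print(c,c.mean(0)); print([np.arctan2(-(c[i]-c[j])[0],(c[i]-c[j])[1]) for i,j in((0,1),(3,2))],[np.arctan2((c[i]-c[j])[1],(c[i]-c[j])[0]) for i,j in((0,3),(1,2))],np.linalg.norm(c-np.roll(c,1,0),axis=1))
E
```

```text
handle (array([ 0.4753, -0.1998,  0.1303]), [np.float64(0.0008949950077723848), np.float64(0.000894995007772419)])
dial (array([ 0.4979, -0.1057,  0.0666]), [np.float64(0.0007535841879385258), np.float64(0.0007535841879385511)])
[[ 0.5776 -0.0702  0.055 ]
 [ 0.5658 -0.2639  0.055 ]
 [ 0.4331 -0.2557  0.055 ]
 [ 0.4411 -0.0594  0.055 ]] [ 0.5044 -0.1623  0.055 ]
[np.float64(-0.060630402093991), np.float64(-0.041018689957944034)] [np.float64(-0.07850168884396577), np.float64(-0.061899555649016676)] [0.1369 0.1941 0.133  0.1964]
[[ 0.5814 -0.0703  0.055 ]
 [ 0.5654 -0.2601  0.055 ]
 [ 0.432  -0.2538  0.055 ]
 [ 0.4453 -0.0579  0.055 ]] [ 0.506  -0.1605  0.055 ]
[np.float64(-0.08404787294893759), np.float64(-0.06761152551760799)] [np.float64(-0.09019420467182648), np.float64(-0.04705446713550843)] [0.1367 0.1905 0.1335 0.1963]
```

```bash
cat >> h.py <<'E'
from scipy.spatial.transform import Rotation as Ro
B=np.array([.505,-.161,0.]);YAW=-.064;RB=Ro.from_euler('z',YAW).as_matrix()
def go(*targets):  # targets: TCP in box mm; prints tool-axis steps (cm) from present pose
    o=robot.get_obs();R=Ro.from_quat(o["tool_rot"]).as_matrix();p=o["position"]
    ty=RB.T@R[:,1];e=np.arctan2(ty[0],ty[1]);e=(e+np.pi/2)%np.pi-np.pi/2  # jaw-axis angle from box y
    print("t%.2f box mm"%o["time"],(RB.T@(p-B)*1e3).round(1),"x-axis",R[:,0].round(3),"turn about tool x for jaws||y: %.3f"%-e,"F",o["ft_force"].round(1),"q6 %.2f"%o["q"][5])
    for t in targets:
        w=B+RB@(np.array(t)/1e3);print(t,"->",(R.T@(w-p)*100).round(2));p=w
E
python3 - <<'E'
from h import *
o=robot.get_obs();R=Ro.from_quat(o["tool_rot"]).as_matrix();print(R.round(3))
go((-85,100,220),(-85,-40,200))
E
```

```text
[[-0.001  0.362  0.932]
 [-0.002  0.932 -0.362]
 [-1.    -0.002 -0.   ]]
t0.10 box mm [-325.8  723.6  232.6] x-axis [-0.001 -0.002 -1.   ] turn about tool x for jaws||y: -0.307 F [-1.   0.3  0.2] q6 -0.18
(-85, 100, 220) -> [  1.35 -52.17  41.79]
(-85, -40, 200) -> [  2.02 -13.34   4.23]
```

```bash
python3 -m inch '[[[0,0,0,-0.1,0],[0,0,0,-0.1,0],[0,0,0,-0.1,0],[0,0,0,0,0]]]'; python3 -c "
from h import *
go((-85,100,220),(-85,-40,200))"
```

```text
time: 0.43
position: [0.2253, 0.5806, 0.2303]
tool_rot: [0.018, 0.708, -0.023, 0.706]
ft_force: [-0.5, 0.5, -0.8]
grip_width: 0.0676
t0.43 box mm [-326.6  722.2  230.3] x-axis [-0.004 -0.006 -1.   ] turn about tool x for jaws||y: 0.006 F [-0.5  0.5 -0.8] q6 -0.49
(-85, 100, 220) -> [  1.34 -62.36  23.76]
(-85, -40, 200) -> [  2.09 -13.99  -0.08]
```

```bash
python3 -m inch '[[[0,-2.5,3,0,0],[0,-2.5,3,0,0],[0,-2.5,3,0,0],[0,-2.5,3,0,0],[0,-3,2.8,0,0],[0,-3,2.5,0,0],[0,-4,1.5,0,0],[0,-4,1,0,0]]]' ; python3 -m inch '[[[0,-4,1,0,0],[0,-4,0.5,0,0],[0,-4,0,0,0],[0,-4,0,0,0],[0,-4,0,0,0],[0,-4,0,0,0],[0,-4,0,0,0],[0,0,0,0,0]]]'; python3 -c "
from h import *
go((-85,100,220),(-85,-40,200))"
```

```text
time: 1.1
position: [0.4113, 0.3316, 0.2278]
tool_rot: [0.022, 0.707, -0.023, 0.706]
ft_force: [0.3, -0.8, 0.0]
grip_width: 0.0149
time: 1.77
position: [0.4073, 0.0351, 0.2277]
tool_rot: [0.032, 0.705, -0.035, 0.708]
ft_force: [0.4, 0.9, -0.9]
grip_width: 0.0009
t1.77 box mm [-110.1  189.5  227.7] x-axis [ 0.003 -0.004 -1.   ] turn about tool x for jaws||y: -0.031 F [ 0.4  0.9 -0.9] q6 -1.66
(-85, 100, 220) -> [ 0.81 -8.86  2.78]
(-85, -40, 200) -> [  2.05 -13.99   0.43]
```

```bash
python3 -m inch '[[[0.1,-4,0.5,-0.03,0],[0,-4,0.5,0,0],[0,-4,0.5,0,0],[0,-4,0.5,0,0],[0.5,-4,0.5,0,0],[1,-3,0.2,0,0],[3,0,0,0,0],[0,0,0,0,0]]]'; python3 -c "
from h import *
go((-80,-40,133),(-50,-40,133))
o=robot.get_obs()
i=camera_info('wrist');a=camera('wrist');cv2.imwrite('pics/w1.png',a[:,:,::-1]);print(proj(i,[B+RB@(np.array(p)/1e3) for p in [(-27,-40,130),(-10,55,73),(-70,-100,55),(70,-100,55)]]).round())"
```

```text
time: 2.43
position: [0.4189, -0.2045, 0.1824]
tool_rot: [0.028, 0.702, -0.034, 0.711]
ft_force: [-0.3, 0.4, 0.1]
grip_width: 0.0005
t2.43 box mm [-83.2 -48.9 182.4] x-axis [ 0.011 -0.008 -1.   ] turn about tool x for jaws||y: -0.024 F [-0.3  0.4  0.1] q6 -2.18
(-80, -40, 133) -> [4.93 0.93 0.24]
(-50, -40, 133) -> [0.04 0.07 3.  ]
[[293. 297.]
 [390. 276.]
 [227. 214.]
 [237. 333.]]
```

View pics/w1.png

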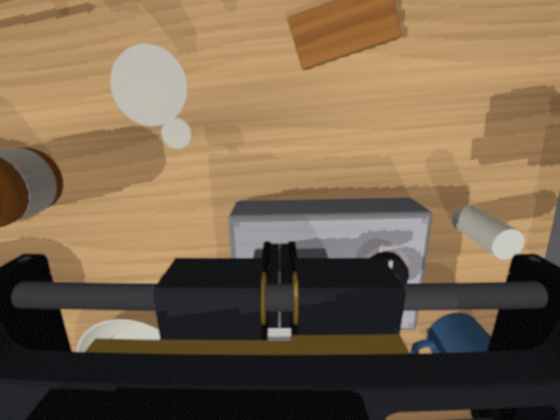

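Box edges and dial sit within a few pixels of the predictions: corner at (232,219), dial at (388,268). Next I descend in front of the bar.

```bash
python3 -m inch '[[[2.5,0.9,0.2,-0.02,0],[2.4,0,0,0,0],[0,0,0,0,0],[0,0,1.5,0,0],[0,0,0,0,0]]]'; python3 -c "
from h import *
go((-50,-40,133),(-45,-40,133),(-28,-40,146),(-10,-40,156))"
```

```text
time: 2.9
position: [0.4428, -0.1955, 0.1404]
tool_rot: [0.019, 0.699, -0.028, 0.714]
ft_force: [1.1, 0.2, 0.7]
grip_width: 0.0004
t2.90 box mm [-59.9 -38.4 140.4] x-axis [ 0.02  -0.015 -1.   ] turn about tool x for jaws||y: -0.003 F [1.1 0.2 0.7] q6 -2.15
(-50, -40, 133) -> [ 0.77 -0.14  0.98]
(-45, -40, 133) -> [0.01 0.   0.5 ]
(-28, -40, 146) -> [-1.26 -0.01  1.73]
(-10, -40, 156) -> [-0.96 -0.01  1.82]
```

```bash
python3 -m inch '[[[0.8,-0.1,0.9,0,0],[0.1,0,0.6,0,0],[0,0,0,0,0]]]'; python3 -c "
from h import *
go((-45,-40,133),(-28,-40,146))"; python3 -m inch '[[[-0.6,0,0.9,0,0],[-0.6,0,0.9,0,0],[-0.5,0,0.9,0,0],[-0.5,0,0.9,0,0]]]'; python3 -c "
from h import *
go((-10,-40,156),(11,-40,163),(31,-40,165))
cv2.imwrite('pics/s2.png',cv2.resize(camera('scene')[200:340,90:270,::-1],None,fx=3,fy=3))"
```

```text
time: 3.15
position: [0.4587, -0.1959, 0.135]
tool_rot: [0.017, 0.699, -0.028, 0.714]
ft_force: [-0.0, -0.6, 0.1]
grip_width: 0.0006
t3.15 box mm [-44.  -37.8 135. ] x-axis [ 0.02  -0.016 -1.   ] turn about tool x for jaws||y: 0.001 F [-0.  -0.6  0.1] q6 -2.13
(-45, -40, 133) -> [ 0.2  -0.22 -0.11]
(-28, -40, 146) -> [-1.26 -0.02  1.73]
time: 3.48
position: [0.4902, -0.1956, 0.1587]
tool_rot: [0.018, 0.703, -0.026, 0.711]
ft_force: [0.2, -0.3, -0.9]
grip_width: 0.0005
t3.48 box mm [-12.6 -35.5 158.7] x-axis [ 0.011 -0.013 -1.   ] turn about tool x for jaws||y: 0.001 F [ 0.2 -0.3 -0.9] q6 -2.09
(-10, -40, 156) -> [ 0.28 -0.45  0.26]
(11, -40, 163) -> [-0.68 -0.01  2.11]
(31, -40, 165) -> [-0.18 -0.01  2.  ]
```

View pics/s2.png

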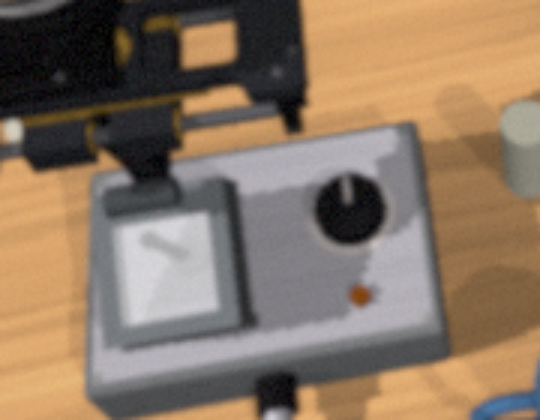

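The bar has moved from scene pixel (142,253) to about (138,266), so the guard is rising with the fingertip against the bar. I continue along the arc.

```bash
python3 -m inch '[[[0,-0.2,1,0,0],[-0.3,-0.2,1,0,0],[-0.2,-0.1,1,0,0],[-0.2,0,1,0,0],[0,0,1,0,0],[0,0,1,0,0]]]'; python3 -c "
from h import *
go((52,-40,163),(71,-40,157),(85,-40,150))
i=camera_info('scene')
print(proj(i,[B+RB@(np.array(p)/1e3) for p in [(48.7,-40,158.9),(69,-40,156),(88,-40,149)]]).round())
cv2.imwrite('pics/s3.png',cv2.resize(camera('scene')[200:340,90:270,::-1],None,fx=3,fy=3))"
```

```text
time: 4.03
position: [0.5497, -0.2027, 0.1692]
tool_rot: [0.018, 0.703, -0.026, 0.71]
ft_force: [-1.2, -0.7, -0.2]
grip_width: 0.0005
t4.03 box mm [ 47.3 -38.7 169.2] x-axis [ 0.009 -0.011 -1.   ] turn about tool x for jaws||y: 0.001 F [-1.2 -0.7 -0.2] q6 -2.05
(52, -40, 163) -> [ 0.62 -0.12  0.47]
(71, -40, 157) -> [0.62 0.   1.89]
(85, -40, 150) -> [0.71 0.01 1.39]
[[136. 289.]
 [136. 303.]
 [138. 317.]]
```

View pics/s3.png

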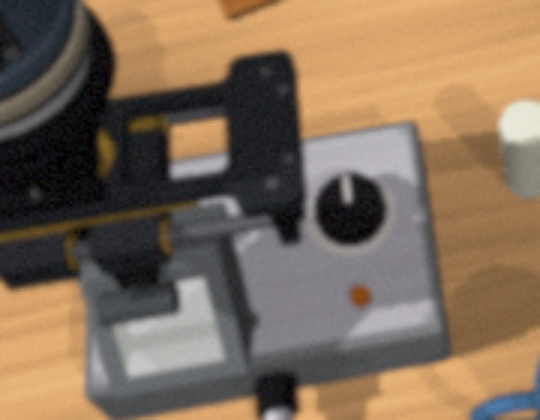

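The bar is at scene pixel (136,301), so the angle is about 0.95 rad. I push past 1.3.

```bash
python3 -m inch '[[[0.3,0,1,0,0],[0.4,0,1,0,0],[0.5,0,1,0,0],[0.4,0,1,0,0],[0,0,0,0,0],[-3,0,-1,0,0],[-2,0,-2,0,0],[0,0,-3,0,0]]]'; python3 -c "
from h import *
go((-1,-100,200),(-1,-100,92))"
```

```text
time: 4.75
position: [0.5393, -0.2026, 0.1997]
tool_rot: [0.017, 0.701, -0.025, 0.712]
ft_force: [-0.0, -1.0, 1.0]
grip_width: 0.0002
t4.75 box mm [ 36.9 -39.3 199.7] x-axis [ 0.015 -0.013 -1.   ] turn about tool x for jaws||y: 0.005 F [-0. -1.  1.] q6 -2.06
(-1, -100, 200) -> [-0.02 -6.05 -3.82]
(-1, -100, 92) -> [10.8   0.13 -0.17]
```

```bash
python3 -m inch '[[[0,-3,-2,0,0],[0,-2.5,-1.5,0,0],[0,0,0,0,0]]]'; python3 -c "
from h import *
go((-1,-92,190),(-1,-92,87),(-1,-44,87))
i=camera_info('scene')
print(proj(i,[B+RB@(np.array(p)/1e3) for p in [(129,-40,117),(-1,-57,87),(-1,-40,55)]]).round())
cv2.imwrite('pics/s4.png',cv2.resize(camera('scene')[200:340,90:270,::-1],None,fx=3,fy=3))"
```

```text
time: 5.0
position: [0.4952, -0.2534, 0.2005]
tool_rot: [0.016, 0.703, -0.023, 0.711]
ft_force: [-0.1, -0.2, 0.1]
grip_width: 0.0004
t5.00 box mm [ -3.9 -92.8 200.5] x-axis [ 0.01  -0.011 -1.   ] turn about tool x for jaws||y: 0.009 F [-0.1 -0.2  0.1] q6 -2.19
(-1, -92, 190) -> [1.06 0.09 0.28]
(-1, -92, 87) -> [10.3   0.11 -0.11]
(-1, -44, 87) -> [-0.05  4.8   0.04]
[[144. 352.]
 [138. 280.]
 [153. 286.]]
```

View pics/s4.png

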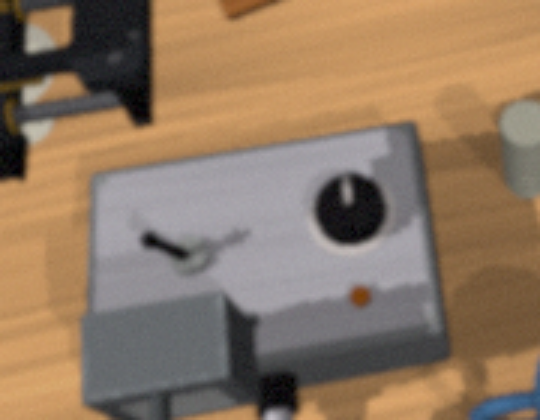

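The guard is at its open stop. The toggle ball is at scene pixel (139,279) against a prediction of (138,280), and the pivot matches too. I go down beside it on the right.

```bash
python3 -m inch '[[[3,0,0.1,0,0],[3,0,0.1,0,0],[3,0,0,0,0],[2,0,0,0,0],[0,0,0,0,0]]]'; python3 -c "
from h import *
go((-1,-92,87),(-1,-76,87),(-1,-43,87))"
```

```text
time: 5.47
position: [0.505, -0.2539, 0.0898]
tool_rot: [0.016, 0.699, -0.025, 0.714]
ft_force: [-0.1, -0.6, -1.1]
grip_width: 0.0002
t5.47 box mm [  6.  -92.7  89.8] x-axis [ 0.021 -0.014 -1.   ] turn about tool x for jaws||y: 0.006 F [-0.1 -0.6 -1.1] q6 -2.18
(-1, -92, 87) -> [ 0.26  0.08 -0.7 ]
(-1, -76, 87) -> [-0.02  1.6   0.01]
(-1, -43, 87) -> [-0.04  3.3   0.02]
```

```bash
python3 -m inch '[[[0.3,0,-0.7,0,0],[0,1,0,0,0],[0,0.8,0,0,0],[0,0.8,0,0,0],[0,0.8,0,0,0],[0,0.6,0,0,0],[0,0.6,0,0,0]]]'; python3 -c "
from h import *
go((-1,-43,87))"
```

```text
time: 6.05
position: [0.5043, -0.2054, 0.0907]
tool_rot: [0.012, 0.696, -0.027, 0.717]
ft_force: [-0.8, -3.7, -1.2]
grip_width: 0.0008
t6.05 box mm [  2.2 -44.4  90.7] x-axis [ 0.029 -0.022 -0.999] turn about tool x for jaws||y: 0.009 F [-0.8 -3.7 -1.2] q6 -2.10
(-1, -43, 87) -> [ 0.36  0.15 -0.33]
```

```bash
python3 -m inch '[[[0.2,0.2,-0.2,0,0],[0,0.15,0,0,0]]]';python3 -m inch '[[[0,0.15,0,0,0],[0,0,0,0,0]]]'; python3 -c "
from h import *
go((-1,-43,87))"
```

```text
time: 6.22
position: [0.5043, -0.2009, 0.0899]
tool_rot: [0.01, 0.695, -0.027, 0.719]
ft_force: [-0.5, -1.9, -1.0]
grip_width: 0.0007
time: 6.38
position: [0.5046, -0.1999, 0.0901]
tool_rot: [0.009, 0.694, -0.027, 0.719]
ft_force: [-1.2, -3.2, -1.0]
grip_width: 0.0005
t6.38 box mm [  2.1 -38.9  90.1] x-axis [ 0.034 -0.027 -0.999] turn about tool x for jaws||y: 0.012 F [-1.2 -3.2 -1. ] q6 -2.10
(-1, -43, 87) -> [ 0.31 -0.4  -0.32]
```

```bash
for k in 1 2; do :; done; python3 -m inch '[[[0,0.2,0,0,0],[0,0.1,0,0,0]]]'; python3 -m inch '[[[0,0.2,0,0,0],[0,0.1,0,0,0]]]'; python3 -m inch '[[[0,0.2,0,0,0],[0,0,0,0,0]]]'
```

```text
time: 6.55
position: [0.5048, -0.1995, 0.09]
tool_rot: [0.007, 0.694, -0.028, 0.719]
ft_force: [-2.1, -4.9, -0.1]
grip_width: 0.0003
time: 6.72
position: [0.5048, -0.1996, 0.0899]
tool_rot: [0.005, 0.694, -0.029, 0.719]
ft_force: [-1.6, -5.2, 0.9]
grip_width: 0.0007
time: 6.88
position: [0.5046, -0.2, 0.0899]
tool_rot: [0.004, 0.695, -0.03, 0.719]
ft_force: [-1.1, -1.5, 0.9]
grip_width: 0.0006
```

```bash
python3 -m inch '[[[0,0.5,0,0,0]]]'; python3 -m inch '[[[0,0.5,0,0,0]]]'; python3 -m inch '[[[0,-1,0,0,0],[0,-2,0,0,0],[-4,-1,0,0,0],[-4,0,0,0,0],[-3,-1,0,0,0],[0,0,0,0,0]]]'; python3 -c "
from h import *
go((155,-120,200),(155,-40,200))
i=camera_info('scene')
print(proj(i,[B+RB@(np.array(p)/1e3) for p in [(-1,-23,87),(-1,-57,87)]]).round())
cv2.imwrite('pics/s5.png',cv2.resize(camera('scene')[200:340,90:270,::-1],None,fx=3,fy=3))"
```

```text
time: 6.97
position: [0.5052, -0.1982, 0.09]
tool_rot: [0.002, 0.694, -0.032, 0.719]
ft_force: [-6.4, -20.4, -0.5]
grip_width: -0.0
time: 7.05
position: [0.5055, -0.1978, 0.0902]
tool_rot: [-0.002, 0.694, -0.033, 0.719]
ft_force: [-8.5, -21.5, -0.7]
grip_width: 0.0001
time: 7.55
position: [0.4956, -0.2404, 0.1971]
tool_rot: [0.007, 0.701, -0.028, 0.713]
ft_force: [0.7, -1.0, -0.2]
grip_width: -0.0
t7.55 box mm [ -4.3 -79.9 197.1] x-axis [ 0.015 -0.03  -0.999] turn about tool x for jaws||y: 0.015 F [ 0.7 -1.  -0.2] q6 -2.16
(155, -120, 200) -> [ 0.1  -4.25 15.87]
(155, -40, 200) -> [-0.23  8.    0.12]
[[159. 277.]
 [138. 280.]]
```

View pics/s5.png

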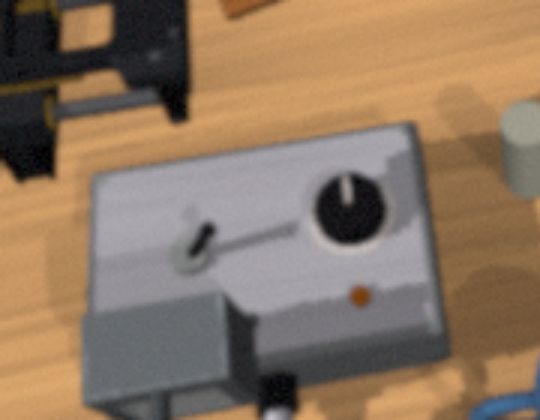

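The toggle is on: ball at scene pixel (160,276) against a prediction of (159,277), and it pressed 21 N against its stop. Next I go over the guard to behind the handle bar.

```bash
python3 -m inch '[[[0,2,3,0,0],[0,2,4,0,0],[0,0,4,0,0],[0,0,4,0,0],[0,0,2,0,0],[0,0,0,0,0]]]'; python3 -c "
from h import *
go((163,-40,195),(163,-40,119),(148,-40,119))"
```

```text
time: 8.1
position: [0.6643, -0.1978, 0.1855]
tool_rot: [0.017, 0.709, -0.022, 0.705]
ft_force: [-0.8, 0.2, -0.5]
grip_width: 0.0001
t8.10 box mm [161.3 -26.6 185.5] x-axis [-0.005 -0.007 -1.   ] turn about tool x for jaws||y: 0.008 F [-0.8  0.2 -0.5] q6 -1.96
(163, -40, 195) -> [-0.94 -1.35  0.15]
(163, -40, 119) -> [7.6  0.06 0.04]
(148, -40, 119) -> [ 0.01  0.01 -1.5 ]
```

```bash
python3 -m inch '[[[0,-1.3,0.4,0,0],[2,0,0.2,0,0],[2,0,0.1,0,0],[2,0,0,0,0],[0.6,0,0,0,0],[0,0,0,0,0]]]'; python3 -c "
from h import *
go((146,-40,119),(132,-40,135),(115,-40,147))"
```

```text
time: 8.6
position: [0.6609, -0.2037, 0.1069]
tool_rot: [0.022, 0.716, -0.017, 0.698]
ft_force: [-0.1, -0.3, 0.6]
grip_width: 0.0007
t8.60 box mm [158.4 -32.6 106.9] x-axis [-0.026  0.008 -1.   ] turn about tool x for jaws||y: 0.009 F [-0.1 -0.3  0.6] q6 -1.97
(146, -40, 119) -> [-1.18 -0.72 -1.27]
(132, -40, 135) -> [-1.56  0.02 -1.44]
(115, -40, 147) -> [-1.16  0.02 -1.73]
```

```bash
python3 -m inch '[[[-1,-0.7,-0.3,0,0],[-0.3,0,-1,0,0],[-0.8,0,-0.8,0,0],[-0.8,0,-0.8,0,0],[-0.6,0,-0.9,0,0],[-0.6,0,-0.9,0,0]]]'; python3 -c "
from h import *
go((115,-40,147),(97,-40,156),(76,-40,161))"
```

```text
time: 9.1
position: [0.616, -0.211, 0.1566]
tool_rot: [0.021, 0.711, -0.018, 0.702]
ft_force: [1.5, -0.8, -1.4]
grip_width: 0.0002
t9.10 box mm [114.  -42.8 156.6] x-axis [-0.013  0.005 -1.   ] turn about tool x for jaws||y: 0.008 F [ 1.5 -0.8 -1.4] q6 -2.01
(115, -40, 147) -> [0.96 0.28 0.11]
(97, -40, 156) -> [-0.88  0.02 -1.81]
(76, -40, 161) -> [-0.47  0.02 -2.11]
```

```bash
python3 -m inch '[[[0.5,0.2,0.3,0,0],[0.7,0,0,0,0],[0,0,0,0,0]]]'; python3 -c "
from h import *
go((115,-40,147),(97,-40,156),(76,-40,161))
i=camera_info('scene')
H=lambda a:(45-104*np.cos(.806+a),-40,55+104*np.sin(.806+a))
print(proj(i,[B+RB@(np.array(H(a))/1e3) for a in (1.7,1.5,1.3,1.1)]).round())
cv2.imwrite('pics/s6.png',cv2.resize(camera('scene')[230:400,90:270,::-1],None,fx=3,fy=3))"
```

```text
time: 9.35
position: [0.6172, -0.2097, 0.1483]
tool_rot: [0.021, 0.71, -0.019, 0.703]
ft_force: [-0.9, 0.3, -0.6]
grip_width: 0.0004
t9.35 box mm [115.1 -41.4 148.3] x-axis [-0.01   0.002 -1.   ] turn about tool x for jaws||y: 0.007 F [-0.9  0.3 -0.6] q6 -2.01
(115, -40, 147) -> [ 0.13  0.14 -0.01]
(97, -40, 156) -> [-0.88  0.01 -1.81]
(76, -40, 161) -> [-0.48  0.02 -2.1 ]
[[144. 352.]
 [141. 339.]
 [138. 325.]
 [137. 311.]]
```

View pics/s6.png

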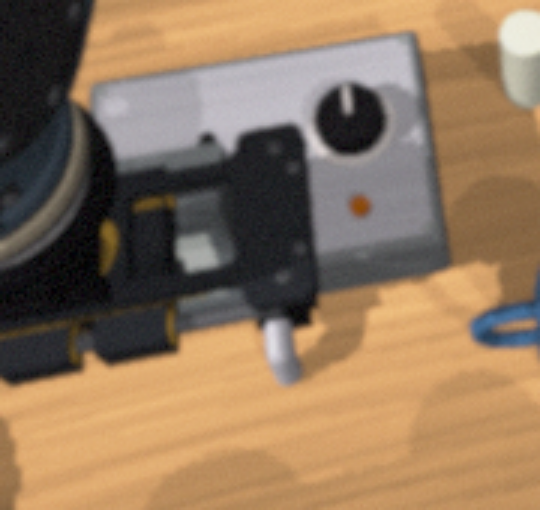

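The gripper hides the bar, but the raised hood and window show at (195,250) and the toggle ball still at (208,140). I go on along the arc past 0.7 rad.

```bash
python3 -m inch '[[[-0.3,0,-0.9,0,0],[-0.3,0.1,-0.9,0,0],[-0.2,0,-1,0,0],[-0.2,0,-1,0,0]]]'; python3 -c "
from h import *
go((76,-40,161),(56,-40,162),(35,-40,158))"
```

```text
time: 9.73
position: [0.5792, -0.2063, 0.1577]
tool_rot: [0.02, 0.71, -0.019, 0.704]
ft_force: [0.6, -1.1, 1.3]
grip_width: -0.0002
t9.73 box mm [ 77.  -40.5 157.7] x-axis [-0.009  0.002 -1.   ] turn about tool x for jaws||y: 0.009 F [ 0.6 -1.1  1.3] q6 -2.04
(76, -40, 161) -> [-0.33  0.05 -0.1 ]
(56, -40, 162) -> [-0.08  0.02 -2.  ]
(35, -40, 158) -> [ 0.42  0.02 -2.1 ]
```

```bash
python3 -m inch '[[[-0.2,0,-1,0,0],[0,0,-1,0,0],[0,0,-1,0,0],[0,0,-1,0,0],[0.1,0,-0.8,0,0],[0,0,0,0,0]]]'; python3 -c "
from h import *
go((35,-40,158))"; python3 -m inch '[[[-2,0,0.5,0,0],[-4,0,0,0,0],[-3,-3,-1,0,0],[0,-4,-2,0,0],[0,-4,-2,0,0],[0,-4,0,0,0],[0,0,0,0,0]]]';python3 -m inch '[[[0,0,0,0,0],[0,0,0,0,0],[0,0,0,0,0],[0,0,0,0,0],[0,0,0,0,0],[0,0,0,0,0],[0,0,0,0,0],[0,0,0,0,0]]]'; python3 -m inch '[[[0,0,0,0,0],[0,0,0,0,0],[0,0,0,0,0],[0,0,0,0,0],[0,0,0,0,0],[0,0,0,0,0],[0,0,0,0,0],[0,0,0,0,0]]]'; python3 -m inch '[[[0,0,0,0,0],[0,0,0,0,0],[0,0,0,0,0],[0,0,0,0,0],[0,0,0,0,0],[0,0,0,0,0],[0,0,0,0,0],[0,0,0,0,0]]]'; python3 -c "
from h import *
go((-27,-40,200),(-27,-40,150))
i=camera_info('scene')
print(proj(i,[B+RB@(np.array(p)/1e3) for p in [(-27,-40,130)]]).round(1))
cv2.imwrite('pics/s7.png',cv2.resize(camera('scene')[190:370,90:410,::-1],None,fx=2.5,fy=2.5))"
```

```text
time: 10.23
position: [0.519, -0.2006, 0.159]
tool_rot: [0.022, 0.714, -0.017, 0.7]
ft_force: [0.6, 0.6, 0.9]
grip_width: 0.0002
t10.23 box mm [ 16.5 -38.6 159. ] x-axis [-0.02   0.007 -1.   ] turn about tool x for jaws||y: 0.009 F [0.6 0.6 0.9] q6 -2.08
(35, -40, 158) -> [ 0.06 -0.16  1.85]
time: 10.82
position: [0.4652, -0.3489, 0.2523]
tool_rot: [0.018, 0.716, -0.015, 0.698]
ft_force: [0.7, -0.3, 0.1]
grip_width: 0.0009
time: 11.48
position: [0.465, -0.345, 0.2508]
tool_rot: [0.019, 0.717, -0.012, 0.697]
ft_force: [0.6, -0.1, -0.1]
grip_width: 0.0008
time: 12.15
position: [0.4654, -0.3443, 0.2509]
tool_rot: [0.019, 0.717, -0.012, 0.697]
ft_force: [0.4, 0.5, 0.0]
grip_width: 0.0004
time: 12.82
position: [0.4653, -0.3445, 0.2509]
tool_rot: [0.019, 0.717, -0.012, 0.697]
ft_force: [-0.4, -0.2, -0.2]
grip_width: 0.0006
t12.82 box mm [ -27.9 -185.6  250.9] x-axis [-0.028  0.01  -1.   ] turn about tool x for jaws||y: 0.020 F [-0.4 -0.2 -0.2] q6 -2.34
(-27, -40, 200) -> [ 5.21 14.51  0.52]
(-27, -40, 150) -> [ 5.   -0.05  0.14]
[[141.1 252.9]]
```

View pics/s7.png

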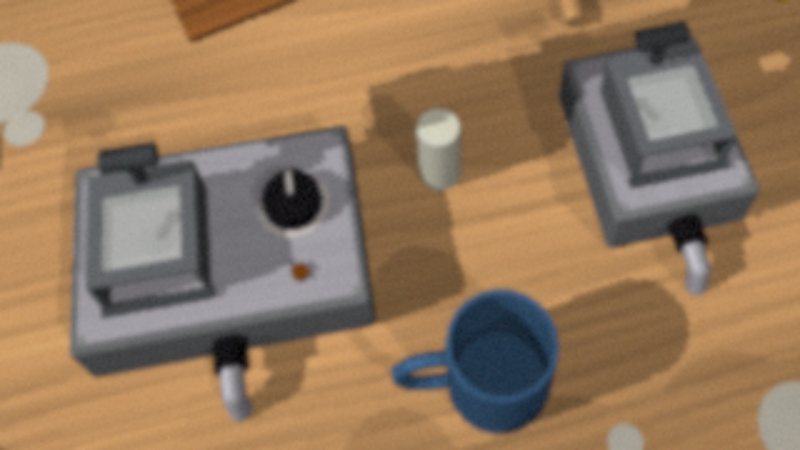

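The kiln guard is shut: its handle is at scene pixel (141.6,253.2), and it started at (141.6,253.1). The lever now leans toward the dial under the window, at (165,225) in the crop. The narrow box's guard is shut and nothing else has moved. I'm handing in.

```bash
python3 -c "
from rig import robot
print(robot.hand_in())"
```

```text
the job is handed in; nothing more can be done
None
```

The kiln is switched on and the job is handed in at about 12.9 s. I pushed the wide box's guard up to its open stop and pushed the toggle over towards the dial. I then swung the guard back from behind, let it sink shut, and moved the arm clear.

- **Toggle:** it pressed against its end stop at about 21 N. Its ball showed at scene pixel (160,276), where the on position predicts (159,277). It still leaned towards the dial through the window after the guard closed.
- **Kiln guard:** the handle is back at its starting pixel, (141.6,253.2) against (141.6,253.1) before.
- **Narrow box and surroundings:** its guard looked shut in the last picture and nothing else in view had moved.
- **Forces:** the 21 N push on the toggle was the highest reading, and the arm touched nothing at the end.

No check failed. One was inconclusive: while I was closing the guard the gripper hid the handle bar, so that part went by the planned arc, and the shut guard confirmed it afterwards.

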